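Load a wafer carrier under the scanner head

ROBOT

A 7-joint arm with a two-finger parallel gripper is mounted at the origin on a cart in front of the work surface, level with it; the furniture and walls round the work are solid. World frame = base frame: x ahead of the robot, y to its left, z up, the work surface at z = 0. Lengths are in m, angles in rad, forces in N, time in s.
With the tool pointing down it reaches from about 0.425 to 0.925 m from the base axis. Payload 6.8 kg.
Tool frame: the origin (TCP) lies at the very end of the fingers, on their centre line; the grasp point (between the pads) lies 19 mm behind it; z points along the fingers, y is the line along which they close (so a half turn about z gives the same grasp; the last joint's range is limited). The gripper opens to 85 mm and grips with 20 to 120 N. Pads are 22 mm wide; open, the fingers measure 114 mm over their backs; the gripper's body (76 mm by 85 mm) begins 54 mm behind the grasp point. The pads swing forward as they close: fully open they stand 13 mm farther back than shut.
Start: joints at [-1.301, 0.477, 0.022, 1.555, -0.011, 1.109, -0.083], TCP at [0.249, 0.627, 0.231] pointing down, gripper open.
Joint ranges: [-2.96, 2.96], [-0.34, 2.1], [-1.41, 1.46], [0.24, 2.44], [-1.37, 4.51], [0.17, 1.92], [-2.96, 2.96]. Speed limits (rad/s): [2.39, 2.39, 3.14, 3.14, 3.14, 3.14, 3.14].

INTERFACE

Orientations are given as a unit quaternion [w, x, y, z].
In Python, from station import bot gives the robot as it stands.
- The arm moves only by the tool jog_arm, never from a script. Its argument "motion" is a list of rows, each a list of 7 numbers: the turn, a rotation vector about the tool's x, y, z in rad, then the shift along the tool's x, y, z in mm, then the finger opening in mm, from 0 to 85.4. A call has 1 to 10 rows; each row is the pose to reach, as a shift and turn from the pose commanded when the call began, along the tool's axes at that moment; what a row does not reach only later rows make up. A row lasts 1/8 s, in which the tool goes at most 62.5 mm and 10.7 degrees, less where a joint would pass 70% of its speed; a pose out of reach is approached as far as the arm can. A call with a gripper value outside its range is refused whole. The fingers move at their own pace and stop on an object; "grip_force" is the grip in N (left out, the last holds). Time passes only in rows, so rows that repeat a pose let the fingers close. It gives the time, the measured TCP pose, the force, the opening and the grip force at its end, in the units of the state.
- bot.get_obs(): the state, without advancing time (a new reading comes with each control period).
- bot.read_camera(name): name is "scene" or "top"; returns a dict with "pixels" (480x640x3 uint8, red, green, blue), "camera_matrix" (3x3 intrinsics, pixels), "T" (4x4, takes a point from camera to world coordinates). Camera axes: x right, y down, z forward; pixel columns grow to the right and rows downward; lengths in m; the calibration is good to about 2 mm. A picture is of the moment at which its call begins. There is no depth.
- bot.hand_in(): hands the job in; it is judged then, once.
Trained networks look in a picture, given as the dict that the camera call returned (one of the last four; its "shot" number tells which), for a name from the list of things; names that differ only in an ending like _2 or _b are one class to them, and where a whole thing is asked for, a point or a joint stands for the part that bears it (a point fixed in the world has none). Each returns a list of dicts, best first, with "score" (0 to 1); they miss things now and then, are a little off and sometimes report something else, mostly with a low value. They report only what shows in the picture. A call takes as long as a camera call.
- bot.spot_in(thing, picture): "xy" ([column, row] in pixels, amid what is visible of it).
- bot.tip_of(thing, picture): "xy" ([column, row] in pixels: a listed point, or the origin of a listed thing).
The state is a dict: "t": time; "q": joint angles; "joint_vel": joint speeds; "joint_torque": joint torques, N m; "eef_pos": TCP position; "tool_rot": TCP orientation; "contact_force": force on the tool from outside, world axes, zero at the start; "torque": the same for the moment, N m; "gripper_width": opening from 0.0 (shut) to 1.0 (fully open); "grasp_force": force on a finger pad.
Only numpy, scipy, OpenCV 4.12 (cv2) and the standard library are available. Lean on these libraries where they do the work, as an engineer would, in place of code of your own. Each camera call takes 0.05 s, during which the arm holds its last target. There are 200 camera calls.

TASK

Set the blue wafer carrier into the open lane of the scanner bench and slide it, flat and round end first, in under the low reader head until you feel it meet the sprung stop hidden inside, then press it home with about 10 N more than the slide alone takes, so that the stop pad is left partly pushed in but not squashed to its limit. Do not strain against the reader head, leave the other things on the table alone, and let go of the carrier.

Things in the scene. Friction and masses are not known exactly. Their poses are not given: they have to be found in the camera images.
- carrier: Loose blue plate, 140 x 60 x 10 mm (x, y, z), 0.2 to 0.33 kg, silvery wafer on top. Origin: centre of its underside; +x points to its leading end (two rounded corners, radius 12 mm), z up. An orange grip tab stands on the plate near the rear end: centre x = -55 mm, 14 mm along x, 24 mm along y, from z = 10 to 42 mm. Pushed high on the tab it pitches and jams.
- bench: Scanner bench, fixed: dark base plate, 295 x 116 mm, with an open loading lane leading into a low tunnel. Origin: at table height under the tunnel entrance; +x points into the tunnel (push direction), z up. Flat lane floor at z = 8 mm from x = -175 to +120 mm. Tunnel x = 0 to 118 mm: walls' inner faces at y = -30 and +34 mm, roof (the reader head) at z = 21 mm, 3 mm over the carrier.
- lane (a point): Middle of the open loading lane, on its floor: x = -93 mm, y = 0, z = 8 mm in the frame of bench, same axes. The lane (bench x = -170 to -45 mm) lies between aluminium rails 9 mm thick, 9 mm high, inner faces at bench y = -40 and +44 mm; from x = -45 to 0 mm the rails taper to the tunnel walls. A carrier centred here lies wholly outside the tunnel.
- shoe (a point): Nose of a sprung brass shoe (16 mm diameter) in the tunnel's left (+y) wall, at bench x = 35, y = 27, z = 14.5 mm; 7 mm proud of the wall, it yields. Once the carrier's front reaches about bench x = 30 mm, the shoe presses it to the right-hand wall: sliding then takes several N (friction varies), and the released carrier is held by as much.
- reader_head: Roof of the tunnel with the black reader head on it, fixed to the bench, same frame as bench. Covers x = 0 to 118 mm, y = -48 to +52 mm, z = 21 mm (underside) to 70 mm. Delicate: never load it with more than 10 N.
- stop_pad (a joint): Travel of the sprung pad of the stop hidden in the tunnel, m: 0 untouched, 0.009 at its limit. Untouched its face is at bench x = 55 to 85 mm, different each time and not measured; then the grip tab is still 40 to 70 mm outside the tunnel. Pushing it in takes 3.5 N plus 2 N per mm; going back it pushes with 6 N less. Good: 1 to 6.5 mm left in; over 7 mm is over-pressed.
- gel_box: Bystander: small clear-lidded sample box, 52 x 52 x 16 mm, origin at the centre of its underside.
- mount: Bystander: black square mirror mount, 46 x 50 x 50 mm, origin on its underside.

How it is judged:
On the way, in this order (a step that is already met when the one before it is completed fails the run):
1. the carrier lies flat in the lane, leading end towards the tunnel, the stop not yet touched (x of carrier in the frame of bench between -0.13 and 0.02 m and y of carrier in the frame of bench between -0.012 and 0.016 m and z of carrier in the frame of bench below 0.0105 m and angle between carrier's own z axis and vertical below 0.05 rad and value of joint stop_pad below 0.0007 m), for 0.1 s.
2. the carrier has pushed the stop pad in by at least 1.5 mm (value of joint stop_pad above 0.0015 m), for 0.2 s.
At the end, for the whole second after the job is handed in: The carrier rests flat (within 0.03 rad) and straight (within 0.06 rad) in the tunnel, at rest, holding the stop pad pushed in by 1 to 6.5 mm (value of joint stop_pad between 0.001 and 0.0065 m and x of carrier in the frame of bench above -0.016 m and angle between carrier's own z axis and vertical below 0.03 rad and angle between the x axis of carrier and the x axis of bench, either way round below 0.06 rad and linear speed of carrier below 0.01 m/s); the robot touches nothing.
It fails at once if the stop pad is pushed in by more than 7 mm (over-pressed) (value of joint stop_pad above 0.007 m).
It fails at once if more than 10 N on the reader head (contact force between reader_head and anything else above 10 N).
It fails at once if the sample box or the mirror mount is moved by more than 15 mm (distance of any of gel_box, mount from where it was at the start of the episode above 0.015 m).
It also fails if it takes over 72 s, if anything falls off the work surface, if the arm or the gripper's body presses on something with over 40 N, if the wrist force passes 120 N, or if a joint passes its speed limit or range.

## Working session

There is one attempt and no reset: what is moved stays moved. The work goes in short steps, Python scripts to look and compute and a tool call to move; the robot and the scene stay as the last step left them, time stands still between calls to the robot, and variables do not carry over. Pictures are saved under pics/ and viewed, at most 10 in all, crops included, and the job is handed in when it is done.

Besides the shell and the picture viewer there is one more tool, called as name([rows], argument=value, ...), one row to a line, values as JSON. jog_arm: Moves the arm, as the interface text tells. Its arguments: {"type":"object","properties":{"motion":{"type":"array"},"grip_force":{"type":"number"}},"required":["motion"]}

```bash
mkdir -p pics; ls
cat > h.py <<'E'
import numpy as np, cv2
from station import bot
from scipy.spatial.transform import Rotation as R
def ray(p,xy,z):
    K=np.array(p["camera_matrix"]);T=np.array(p["T"])
    d=T[:3,:3]@np.linalg.solve(K,[xy[0],xy[1],1]);o=T[:3,3]
    return o+d*(z-o[2])/d[2]
def proj(p,X):
    T=np.linalg.inv(np.array(p["T"]));c=T[:3,:3]@np.array(X)+T[:3,3];u=np.array(p["camera_matrix"])@c
    return u[:2]/u[2]
def save(p,n): cv2.imwrite(f"pics/{n}.png",cv2.cvtColor(p["pixels"],cv2.COLOR_RGB2BGR))
E
python3 - <<'E'
from h import *
np.set_printoptions(precision=4,suppress=True)
o=bot.get_obs();print(o["t"],o["eef_pos"],o["tool_rot"],o["contact_force"])
for c in("top","scene"):
    p=bot.read_camera(c);save(p,c+"0");print(c,np.array(p["T"])[:3,3])
    for t,z in(("carrier",0),("bench",0),("lane",.008),("reader_head",0),("gel_box",0),("mount",0)):
        print(t,[(np.round(r["xy"],1),round(r["score"],2),ray(p,r["xy"],z)[:2]) for r in bot.tip_of(t,p)[:2]],[(np.round(r["xy"],1),round(r["score"],2)) for r in bot.spot_in(t,p)[:1]])
E
```

```text
pics
0.0 [0.2488 0.6268 0.2303] [-0.0001  0.1878  0.9822 -0.0009] [-0.5004  0.4367  0.3371]
top [0.4026 0.1115 1.0183]
carrier [(array([380. , 254.9]), 0.67, array([ 0.4761, -0.0072]))] [(array([383.8, 256.3]), 0.96)]
bench [] [(array([223.6, 244.6]), 0.57)]
lane [(array([254.1, 252.2]), 0.84, array([0.4818, 0.2628]))] [(array([221.2, 245.3]), 0.79)]
reader_head [(array([214.2, 241. ]), 0.61, array([0.5068, 0.3504])), (array([213.1, 238.5]), 0.5, array([0.5122, 0.3529]))] [(array([182.7, 233.5]), 0.7)]
gel_box [(array([491.3, 295.7]), 0.76, array([ 0.3882, -0.2441]))] [(array([489.6, 296.4]), 0.61)]
mount [(array([375.7, 193. ]), 0.9, array([0.6115, 0.0004]))] [(array([373.7, 195.4]), 0.75)]
scene [-0.1526 -0.7084  0.5999]
carrier [(array([343.1, 285.7]), 0.81, array([ 0.4721, -0.0209]))] [(array([343.5, 282.7]), 0.68)]
bench [(array([257. , 224.7]), 0.79, array([0.4997, 0.3534]))] [(array([260.6, 224.8]), 0.75)]
lane [(array([273.4, 236.5]), 0.75, array([0.4842, 0.2547]))] [(array([261.6, 225.2]), 0.83)]
reader_head [(array([259.9, 224.5]), 0.96, array([0.5062, 0.3492]))] [(array([252.2, 205.5]), 0.69)]
gel_box [(array([397.6, 353.4]), 0.74, array([ 0.3975, -0.2473]))] [(array([396.2, 348.9]), 0.56)]
mount [(array([379.7, 262.3]), 0.59, array([ 0.6025, -0.0027]))] [(array([379.8, 252.6]), 0.92)]
```

View pics/top0.png

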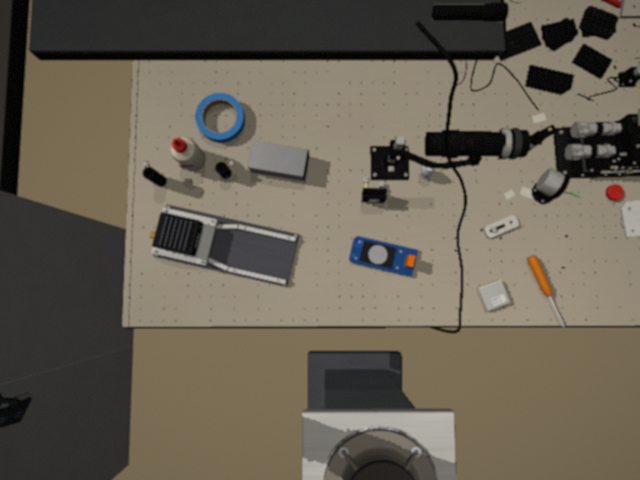

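View pics/scene0.png

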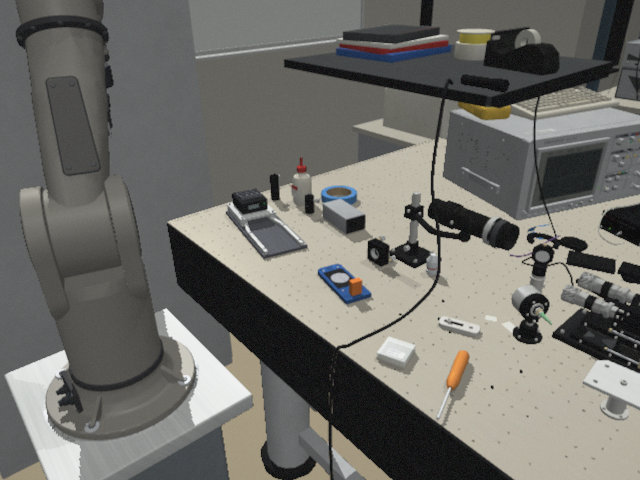

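The top view shows the carrier at (384,256), with its orange tab at (410,261). The bench is at (225,245) with its tunnel on the left, so both +x axes point left. The mount at (375,194) and the box at (494,295) are clear of the path. Next I'll measure the carrier by colour and look closely at the bench.

Run:
```python
from h import *
np.set_printoptions(precision=4,suppress=True)
p=bot.read_camera("top");im=p["pixels"]
hsv=cv2.cvtColor(im,cv2.COLOR_RGB2HSV)
m=cv2.inRange(hsv,(100,120,50),(125,255,255));m[:, :330]=0;m[:,440:]=0;m[:220]=0;m[290:]=0
o=cv2.inRange(hsv,(5,150,120),(20,255,255));o[:, :390]=0;o[:,430:]=0;o[:240]=0;o[285:]=0
for n,k,z in(("plate",m|o,.010),("tab",o,.042)):
    pts=np.argwhere(k>0)[:,::-1]
    if n=="plate": pts=np.argwhere(m>0)[:,::-1]
    W=np.array([ray(p,q,z)[:2] for q in pts])
    r=cv2.minAreaRect((W*1000).astype(np.float32));print(n,len(pts),r,W.mean(0)); print(cv2.boxPoints(r))
big=cv2.resize(im[195:295,140:310],None,fx=4.5,fy=4.5,interpolation=cv2.INTER_CUBIC)
cv2.imwrite("pics/b1.png",big[:,:,::-1])
```

```text
plate 833 ((473.57379150390625, -12.117362976074219), (136.17803955078125, 56.23587417602539), 76.67213439941406) [ 0.4727 -0.0127]
[[430.5171 -71.8907]
 [485.2383 -84.8544]
 [516.6305  47.656 ]
 [461.9092  60.6196]]
tab 91 ((461.2522888183594, -63.66727828979492), (16.544998168945312, 23.607240676879883), 77.5987319946289) [ 0.4611 -0.0638]
[[447.9475 -69.2119]
 [471.0039 -74.2817]
 [474.5571 -58.1227]
 [451.5007 -53.0529]]
```

View pics/b1.png

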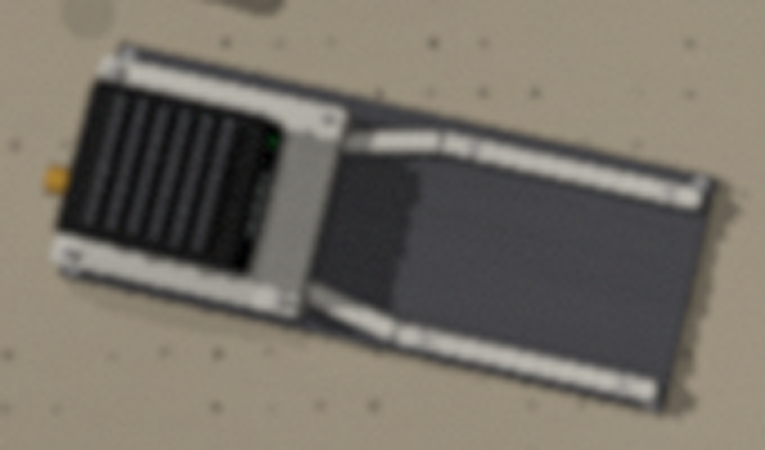

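The crop shows the tunnel on the left, its mouth running from about (345,110) to (297,312), and the rail kinks at (440,155) and (400,322). The rear end of the lane is at (712,180) and (660,408). I'll fit the bench pose to these points.

Run:
```python
from h import *
from scipy.optimize import least_squares
np.set_printoptions(precision=4,suppress=True)
p=bot.read_camera("top");s=bot.read_camera("scene")
C=[((712,178),(-175,-56,8)),((660,410),(-175,60,8)),((697,207),(-170,-40,17)),((657,377),(-170,44,17)),((440,155),(-45,-40,17)),((400,323),(-45,44,17)),((345,150),(0,-30,17)),((314,285),(0,34,17))]
px=np.array([c[0] for c in C])/4.5+[140,195]-.4;B=np.array([c[1] for c in C])/1000.
def w(v,b): c,s_=np.cos(v[2]),np.sin(v[2]);return np.array([v[0]+c*b[0]-s_*b[1],v[1]+s_*b[0]+c*b[1],b[2]])
f=lambda v:np.ravel([proj(p,w(v,b))-q for b,q in zip(B,px)])
r=least_squares(f,[.5,.35,1.35],loss="soft_l1");v=r.x
print(v,np.degrees(v[2]));print(f(v).reshape(-1,2))
print("lane",w(v,(-.093,0,.008)),"net bench scene",[ray(s,q["xy"],0) for q in bot.tip_of("bench",s)], [ray(x,q["xy"],.008) for x in(p,s) for q in bot.tip_of("lane",x)])
im=cv2.resize(p["pixels"][195:295,140:310],None,fx=4.5,fy=4.5,interpolation=cv2.INTER_CUBIC)
def L(a,b,col):
    P=[tuple(int(t) for t in (proj(p,w(v,np.array(q)/1000))-[140,195]+.4)*4.5) for q in(a,b)];cv2.line(im,*P,col,1)
for y in(-40,44):L((-170,y,17),(-45,y,17),(255,0,0))
for y,k in((-40,-30),(44,34)):L((-45,y,17),(0,k,17),(255,0,0))
for y in(-40,44): L((-170,y,8),(-45,y,8),(0,255,255))
for y in(-56,60): L((-175,y,8),(120,y,8),(0,255,0))
L((-175,-56,8),(-175,60,8),(0,255,0));L((0,-48,21),(0,52,21),(255,255,0))
cv2.imwrite("pics/b2.png",im[:,:,::-1])
```

```text
[0.5032 0.3505 1.3587] 77.84724919917964
[[ 0.8789 -0.2995]
 [ 0.7353  1.2313]
 [ 0.0665 -0.4082]
 [ 0.388   0.5894]
 [-0.1733 -1.0486]
 [-0.291   0.208 ]
 [-0.7287  0.2395]
 [-0.8217 -0.4095]]
lane [0.4836 0.2596 0.008 ] net bench scene [array([0.5151, 0.3635, 0.    ])] [array([0.4816, 0.2568, 0.008 ]), array([0.4912, 0.2558, 0.008 ])]
```

View pics/b2.png

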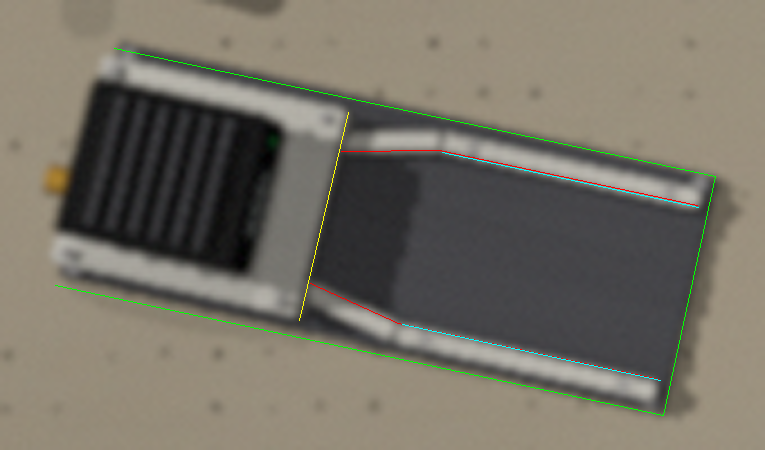

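The fit matches the rails and the tunnel mouth to about 1 px, so the lane is at about (0.484, 0.260) with yaw about 77.5°. Next is the move to the tab.

```bash
cat >> h.py <<'E'
np.set_printoptions(precision=4,suppress=True)
BENCH=(0.5032,0.3505,np.radians(77.5))
def bw(x,y,z,v=BENCH):
    c,s=np.cos(v[2]),np.sin(v[2]);return np.array([v[0]+(c*x-s*y)/1000,v[1]+(s*x+c*y)/1000,z/1000])
def wb(X,v=BENCH):
    d=(np.array(X)[:2]-v[:2])*1000;c,s=np.cos(v[2]),np.sin(v[2]);return np.array([c*d[0]+s*d[1],-s*d[0]+c*d[1]])
def cur():
    o=bot.get_obs();q=o["tool_rot"];return o,R.from_quat([q[1],q[2],q[3],q[0]])
def go(pos,yaw):  # tool y along +-(carrier y), pointing down; yaw = carrier yaw
    o,r=cur();best=None
    for k in(0,np.pi):
        x=np.array([np.cos(yaw+k),np.sin(yaw+k),0]);z=np.array([0,0,-1.]);t=R.from_matrix(np.c_[x,np.cross(z,x),z])
        rv=(r.inv()*t).as_rotvec()
        if best is None or np.linalg.norm(rv)<np.linalg.norm(best):best=rv
    print("turn",best,"shift",r.inv().apply(np.array(pos)-o["eef_pos"])*1000,"F",o["contact_force"])
E
python3 - <<'E'
from h import *
o,r=cur();print(r.as_matrix(),o["q"])
y=np.radians(76.9)
go((.50,.28,.20),y);go((.461,-.0645,.12),y);go((.461,-.0645,.013),y)
E
```

```text
[[-0.9295  0.3689  0.    ]
 [ 0.3689  0.9295  0.0001]
 [ 0.      0.0001 -1.    ]] [-1.3011  0.477   0.0224  1.5554 -0.0115  1.1093 -0.0831]
turn [ 0.     -0.0001  1.4216] shift [-361.4747 -230.3428   31.2832] F [-0.3414  0.2285 -1.2879]
turn [ 0.     -0.0001  1.4216] shift [-452.307 -564.938  111.263] F [-0.3414  0.2285 -1.2879]
turn [ 0.     -0.0001  1.4216] shift [-452.3093 -564.9438  218.263 ] F [-0.3414  0.2285 -1.2879]
```

jog_arm([
  [0, 0, 0.15, -50, -32, 4, 85],
  [0, 0, 0.3, -100, -65, 8, 85],
  [0, 0, 0.45, -150, -95, 12, 85],
  [0, 0, 0.6, -200, -128, 16, 85],
  [0, 0, 0.75, -250, -160, 20, 85],
  [0, 0, 0.9, -300, -192, 25, 85],
  [0, 0, 1.05, -361, -230, 31, 85],
  [0, 0, 1.15, -380, -290, 40, 85],
  [0, 0, 1.25, -395, -345, 50, 85],
  [0, 0, 1.35, -415, -400, 60, 85],
], grip_force=40)

```text
t: 2.85
eef_pos: [0.487, 0.1015, 0.1714]
tool_rot: [0.0, 0.761, 0.648, 0.0]
contact_force: [2.2, -0.5, 0.7]
gripper_width: 0.997
grasp_force: 0.0
```

Run:
```python
from h import *
y=np.radians(76.9)
go((.461,-.0645,.10),y)
```

```text
turn [ 0.0006 -0.0006  0.0685] shift [-168.0918    0.8016   71.3116] F [ 2.2236 -0.5145  0.7266]
```

jog_arm([
  [0, 0, 0.02, -40, 0, 15, 85],
  [0, 0, 0.045, -85, 0, 35, 85],
  [0, 0, 0.07, -130, 0, 55, 85],
  [0, 0, 0.07, -167, 0, 71, 85],
  [0, 0, 0.07, -167, 0, 71, 85],
  [0, 0, 0.07, -167, 0, 71, 85],
])

```text
t: 3.6
eef_pos: [0.4616, -0.061, 0.1007]
tool_rot: [0.0, 0.783, 0.623, 0.0]
contact_force: [0.8, -0.5, 0.8]
gripper_width: 0.994
grasp_force: 0.0
```

Run:
```python
from h import *
y=np.radians(76.9)
go((.461,-.0645,.013),y)
p=bot.read_camera("top");c=p["pixels"][200:300,320:450];save({"pixels":cv2.resize(c,None,fx=5,fy=5,interpolation=cv2.INTER_CUBIC)},"c1")
print(cur()[0]["eef_pos"], [ (q["score"],ray(p,q["xy"],0)) for q in bot.tip_of("carrier",p)])
```

```text
turn [ 0.0005 -0.0005  0.0018] shift [-3.6048  0.1492 87.71  ] F [ 0.842  -0.5498  0.7589]
[ 0.4618 -0.0605  0.1008] [(0.84, array([ 0.4703, -0.0102,  0.    ]))]
```

jog_arm([
  [0, 0, 0, -4, 0, 30, 60],
  [0, 0, 0, -4, 0, 60, 60],
  [0, 0, 0, -4, 0, 86, 60],
  [0, 0, 0, -4, 0, 86, 45],
  [0, 0, 0, -4, 0, 86, 10],
  [0, 0, 0, -4, 0, 86, 10],
  [0, 0, 0, -4, 0, 86, 10],
  [0, 0, 0, -4, 0, 86, 10],
  [0, 0, 0, -4, 0, 86, 10],
  [0, 0, 0, -4, 0, 86, 10],
], grip_force=40)

```text
t: 4.95
eef_pos: [0.4616, -0.0652, 0.0157]
tool_rot: [0.001, 0.783, 0.623, 0.001]
contact_force: [0.1, 2.0, 7.6]
gripper_width: 0.275
grasp_force: 40.5
```

jog_arm([
  [0, 0, 0, 0, 0, -20, 10],
  [0, 0, 0, 0, 0, -45, 10],
  [0, 0, 0, 0, 0, -70, 10],
  [0, 0, 0, 0, 0, -70, 10],
  [0, 0, 0, 0, 0, -70, 10],
])

```text
t: 5.58
eef_pos: [0.4596, -0.0652, 0.0839]
tool_rot: [-0.0, 0.782, 0.623, -0.0]
contact_force: [0.3, -0.2, -3.4]
gripper_width: 0.271
grasp_force: 39.9
```

Run:
```python
from h import *
go(bw(-150,0,85),BENCH[2]);o=cur()[0];print(o["eef_pos"],o["gripper_width"],o["torque"])
p=bot.read_camera("scene");save({"pixels":cv2.resize(p["pixels"][180:340,220:440],None,fx=3,fy=3)},"g1")
```

```text
turn [-0.0008 -0.     -0.0084] shift [264.866  -49.5757  -1.0325] F [ 0.325  -0.1966 -3.3509]
[ 0.4596 -0.0652  0.0839] 0.27057272439145347 [-0.142   0.0878 -0.0016]
```

View pics/g1.png

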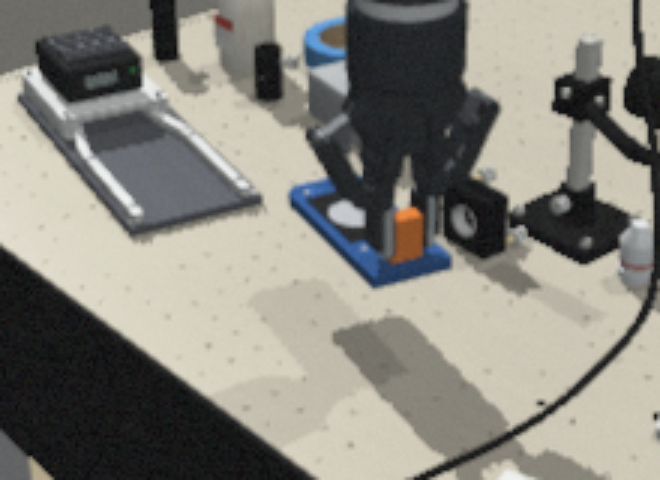

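The tab is gripped at crop position (405,235), and the carrier hangs level and clear of the mount. I'll move it over the lane.

jog_arm([
  [0, 0, 0, 40, -8, 0, 10],
  [0, 0, 0, 80, -16, 0, 10],
  [0, 0, -0.01, 120, -24, 0, 10],
  [0, 0, -0.01, 160, -31, 0, 10],
  [0, 0, -0.01, 200, -38, 0, 10],
  [0, 0, -0.01, 240, -46, 0, 10],
  [0, 0, -0.01, 265, -50, 0, 10],
  [0, 0, -0.01, 265, -50, 0, 10],
  [0, 0, -0.01, 265, -50, 0, 10],
  [0, 0, -0.01, 265, -50, 0, 10],
])

```text
t: 6.88
eef_pos: [0.4709, 0.2025, 0.0841]
tool_rot: [0.0, 0.78, 0.626, -0.001]
contact_force: [0.4, -0.6, -3.1]
gripper_width: 0.272
grasp_force: 39.9
```

Run:
```python
from h import *
go(bw(-150,0,24),BENCH[2]);o=cur()[0];print(o["eef_pos"],wb(o["eef_pos"]),o["torque"])
p=bot.read_camera("top");save({"pixels":cv2.resize(p["pixels"][190:300,140:320],None,fx=4,fy=4)},"l1")
```

```text
turn [-0.0006  0.0011 -0.0008] shift [ 1.6077 -0.4251 60.0587] F [ 0.371 -0.565 -3.131]
[0.4709 0.2025 0.0841] [-151.5409   -0.4628] [-0.1731  0.0624  0.0463]
```

View pics/l1.png

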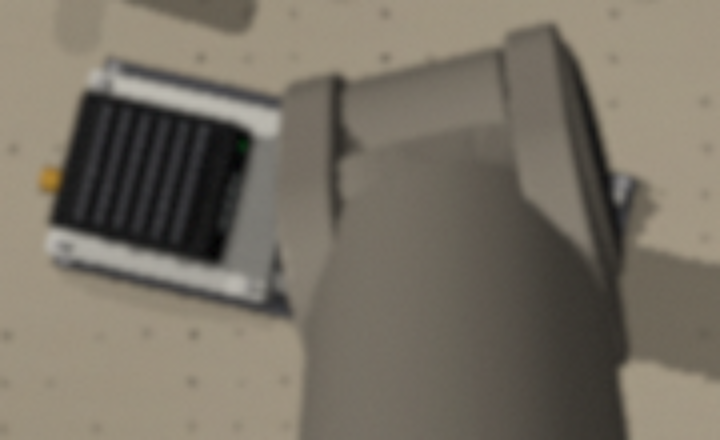

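The arm hides the lane in this view. The pose numbers put the TCP at bench (-151.5, -0.5), so I'll lower on those.

jog_arm([
  [0, 0, 0, 1, 0, 20, 10],
  [0, 0, 0, 1, 0, 40, 10],
  [0, 0, 0, 1, 0, 52, 10],
  [0, 0, 0, 1, 0, 57, 10],
  [0, 0, 0, 1, 0, 59, 10],
  [0, 0, 0, 1, 0, 60, 10],
  [0, 0, 0, 1, 0, 60, 10],
  [0, 0, 0, 1, 0, 60, 10],
])

```text
t: 7.92
eef_pos: [0.4715, 0.2051, 0.0247]
tool_rot: [0.0, 0.779, 0.626, 0.0]
contact_force: [0.0, -0.0, -3.2]
gripper_width: 0.271
grasp_force: 39.9
```

jog_arm([
  [0, 0, 0, 0, 0, 1, 10],
  [0, 0, 0, 0, 0, 1.5, 10],
  [0, 0, 0, 0, 0, 1.5, 10],
])

```text
t: 8.3
eef_pos: [0.4715, 0.205, 0.0237]
tool_rot: [-0.0, 0.78, 0.626, 0.0]
contact_force: [-3.5, -0.6, 7.6]
gripper_width: 0.273
grasp_force: 41.2
```

Touched down. I'll release, lift, and back off to see the lane.

jog_arm([
  [0, 0, 0, 0, 0, 0, 45],
  [0, 0, 0, 0, 0, 0, 45],
  [0, 0, 0, 0, 0, 0, 45],
  [0, 0, 0, 0, 0, -20, 45],
  [0, 0, 0, 0, 0, -45, 45],
  [0, 0, 0, -40, 0, -70, 45],
  [0, 0, 0, -90, 0, -70, 40],
  [0, 0, 0, -140, 0, -70, 40],
  [0, 0, 0, -140, 0, -70, 40],
])

```text
t: 9.43
eef_pos: [0.4398, 0.0645, 0.093]
tool_rot: [-0.0, 0.782, 0.624, -0.001]
contact_force: [-0.4, 0.2, -0.2]
gripper_width: 0.47
grasp_force: 0.0
```

Run:
```python
from h import *
o=cur()[0];print(wb(o["eef_pos"]))
p=bot.read_camera("top");im=p["pixels"];hsv=cv2.cvtColor(im,cv2.COLOR_RGB2HSV)
m=cv2.inRange(hsv,(100,120,50),(125,255,255));m[:, :200]=0;m[:,320:]=0;m[:215]=0;m[300:]=0
W=np.array([ray(p,q,.018)[:2] for q in np.argwhere(m>0)[:,::-1]])
r=cv2.minAreaRect((W*1000).astype(np.float32));print(len(W),r,wb(np.array(r[0])/1000))
save({"pixels":cv2.resize(im[195:305,140:320],None,fx=4,fy=4,interpolation=cv2.INTER_CUBIC)},"l2")
```

```text
[-292.9136   -0.0435]
1036 ((482.1415100097656, 257.83221435546875), (141.29469299316406, 60.56037902832031), 76.36520385742188) [-95.0291   0.5023]
```

View pics/l2.png

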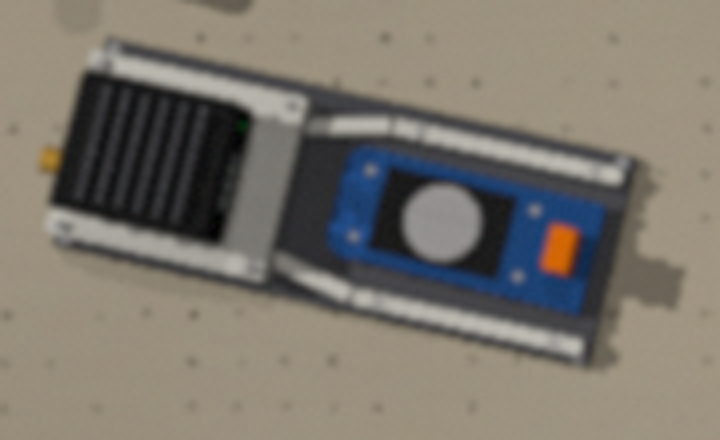

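The carrier lies flat in the lane, centred at bench (-95, 0.5) and within about 1° of straight. The tab is at crop position (560,250) at the rear. Next I'll put the fingers, 30 mm apart, low behind its rear edge.

Run:
```python
from h import *
go(bw(-188,0.5,10),np.radians(77.3))
```

```text
turn [-0.0001 -0.0001  0.001 ] shift [102.4449  -1.2832  83.0908] F [0.3681 0.5991 0.3132]
```

jog_arm([
  [0, 0, 0, 40, -1, 0, 30],
  [0, 0, 0, 80, -1, 20, 30],
  [0, 0, 0, 100, -1, 45, 30],
  [0, 0, 0, 102, -1, 70, 30],
  [0, 0, 0, 102, -1, 83, 30],
  [0, 0, 0, 102, -1, 83, 30],
  [0, 0, 0, 102, -1, 83, 30],
  [0, 0, 0, 102, -1, 83, 30],
])

```text
t: 10.48
eef_pos: [0.4628, 0.1682, 0.0108]
tool_rot: [0.0, 0.78, 0.626, 0.001]
contact_force: [0.4, -0.4, 0.9]
gripper_width: 0.352
grasp_force: 0.0
```

Run:
```python
from h import *
o=cur()[0];print(wb(o["eef_pos"]),o["eef_pos"][2]);go(bw(-90,0.5,10),np.radians(77.3))
p=bot.read_camera("scene");save({"pixels":cv2.resize(p["pixels"][180:270,210:330],None,fx=5,fy=5,interpolation=cv2.INTER_CUBIC)},"s2")
```

```text
[-186.7399   -0.0003] 0.010775553133609388
turn [ 0.0012 -0.0011  0.0042] shift [96.7393 -0.4325  0.8831] F [ 0.3792 -0.3821  0.8806]
```

View pics/s2.png

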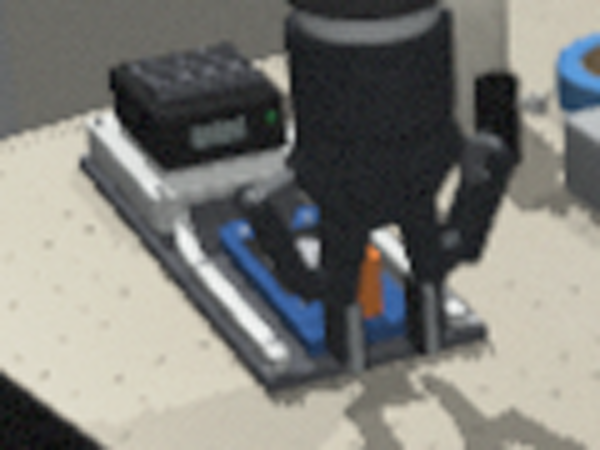

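Both fingers stand low behind the rear edge, at crop positions (350,345) and (430,320), straddling the tab. I'll push slowly until the front is about at the shoe.

jog_arm([
  [0, 0, 0, 8, 0, 0, 30],
  [0, 0, 0, 15, 0, 0, 30],
  [0, 0, 0, 21, 0, 0, 30],
  [0, 0, 0, 27, 0, 0, 30],
  [0, 0, 0, 33, 0, 0, 30],
  [0, 0, 0, 39, 0, 0, 30],
  [0, 0, 0, 45, 0, 0, 30],
  [0, 0, 0, 50, 0, 0, 30],
  [0, 0, 0, 55, 0, 0, 30],
  [0, 0, 0, 55, 0, 0, 30],
])

```text
t: 11.78
eef_pos: [0.4742, 0.2229, 0.0099]
tool_rot: [-0.0, 0.779, 0.627, 0.001]
contact_force: [-0.6, 0.0, -0.2]
gripper_width: 0.35
grasp_force: 0.0
```

```bash
cat > st.py <<'E'
from h import *
o,r=cur();F=np.array(o["contact_force"]);print("bench",wb(o["eef_pos"]),"z",o["eef_pos"][2],"Fpush",-r.inv().apply(F),"t",o["t"])
if __import__("sys").argv[1:]:
    p=bot.read_camera("top");im=p["pixels"];hsv=cv2.cvtColor(im,cv2.COLOR_RGB2HSV)
    m=cv2.inRange(hsv,(5,150,120),(20,255,255));m[:, :190]=0;m[:,330:]=0;m[:205]=0;m[300:]=0
    q=np.argwhere(m>0)[:,::-1]
    if len(q)>5:print("tab",len(q),wb(ray(p,q.mean(0),.05)))
E
python3 st.py 1
```

```text
bench [-130.8058    0.6765] z 0.009933727459355602 Fpush [ 0.1163  0.5615 -0.2071] t 11.775
```

jog_arm([
  [0, 0, 0, 2, 0, 0, 30],
  [0, 0, 0, 4, 0, 0, 30],
  [0, 0, 0, 6, 0, 0, 30],
  [0, 0, 0, 8, 0, 0, 30],
  [0, 0, 0, 10, 0, 0, 30],
  [0, 0, 0, 12, 0, 0, 30],
])

```text
t: 12.58
eef_pos: [0.4766, 0.2337, 0.0099]
tool_rot: [-0.0, 0.78, 0.626, 0.0]
contact_force: [-0.1, -1.8, 0.7]
gripper_width: 0.357
grasp_force: 1.1
```

```bash
python3 st.py 1
```

```text
bench [-119.8197    0.6587] z 0.009932394525657577 Fpush [ 1.7518 -0.2633  0.7399] t 12.575
```

jog_arm([
  [0, 0, 0, 1.5, 0, 0, 30],
  [0, 0, 0, 3, 0, 0, 30],
  [0, 0, 0, 4.5, 0, 0, 30],
  [0, 0, 0, 6, 0, 0, 30],
  [0, 0, 0, 7.5, 0, 0, 30],
  [0, 0, 0, 9, 0, 0, 30],
  [0, 0, 0, 10.5, 0, 0, 30],
  [0, 0, 0, 12, 0, 0, 30],
])

```text
t: 13.62
eef_pos: [0.4791, 0.2423, 0.0098]
tool_rot: [0.001, 0.781, 0.625, -0.001]
contact_force: [0.4, -4.0, 0.1]
gripper_width: 0.349
grasp_force: 2.4
```

```bash
python3 st.py 1
```

```text
bench [-110.8733    0.1492] z 0.009754930667365016 Fpush [ 3.835  -1.2357  0.1243] t 13.625
```

jog_arm([
  [0, 0, 0, 1, 0, 0, 30],
  [0, 0, 0, 2, 0, 0, 30],
  [0, 0, 0, 3, 0, 0, 30],
  [0, 0, 0, 4, 0, 0, 30],
  [0, 0, 0, 5, 0, 0, 30],
  [0, 0, 0, 6, 0, 0, 30],
])

```text
t: 14.42
eef_pos: [0.4803, 0.2509, 0.0098]
tool_rot: [0.0, 0.78, 0.626, -0.0]
contact_force: [-1.2, -4.2, -1.5]
gripper_width: 0.354
grasp_force: 2.0
```

```bash
python3 st.py
```

```text
bench [-102.2406    0.8019] z 0.009764954618914898 Fpush [ 4.3013  0.2357 -1.4805] t 14.425
```

jog_arm([
  [0, 0, 0, 1, 0, 0, 30],
  [0, 0, 0, 2, 0, 0, 30],
  [0, 0, 0, 3, 0, 0, 30],
  [0, 0, 0, 4, 0, 0, 30],
])

```text
t: 14.92
eef_pos: [0.4813, 0.2551, 0.0099]
tool_rot: [-0.0, 0.78, 0.626, 0.0]
contact_force: [-0.7, -4.2, -1.4]
gripper_width: 0.351
grasp_force: 1.9
```

jog_arm([
  [0, 0, 0, 1, 0, 0, 30],
  [0, 0, 0, 2, 0, 0, 30],
  [0, 0, 0, 3, 0, 0, 30],
])

```text
t: 15.3
eef_pos: [0.482, 0.258, 0.01]
tool_rot: [-0.0, 0.78, 0.626, 0.0]
contact_force: [0.4, -4.3, -2.0]
gripper_width: 0.352
grasp_force: 1.9
```

jog_arm([
  [0, 0, 0, 1, 0, 0, 30],
  [0, 0, 0, 2, 0, 0, 30],
  [0, 0, 0, 3, 0, 0, 30],
])

```text
t: 15.68
eef_pos: [0.4827, 0.2609, 0.0099]
tool_rot: [-0.0, 0.78, 0.626, 0.0]
contact_force: [-0.1, -3.3, -0.7]
gripper_width: 0.349
grasp_force: 1.9
```

```bash
python3 st.py
```

```text
bench [-91.9218   0.6607] z 0.009946732330844584 Fpush [ 3.2183 -0.64   -0.7269] t 15.675
```

jog_arm([
  [0, 0, 0, 1, 0, 0, 30],
  [0, 0, 0, 2, 0, 0, 30],
  [0, 0, 0, 3, 0, 0, 30],
])

```text
t: 16.05
eef_pos: [0.4833, 0.2638, 0.01]
tool_rot: [-0.0, 0.78, 0.626, 0.0]
contact_force: [0.5, -3.5, -1.0]
gripper_width: 0.347
grasp_force: 1.9
```

jog_arm([
  [0, 0, 0, 1, 0, 0, 30],
  [0, 0, 0, 2, 0, 0, 30],
  [0, 0, 0, 3, 0, 0, 30],
])

```text
t: 16.42
eef_pos: [0.4839, 0.2668, 0.0099]
tool_rot: [0.0, 0.78, 0.626, 0.0]
contact_force: [0.6, -4.4, -0.8]
gripper_width: 0.352
grasp_force: 1.9
```

jog_arm([
  [0, 0, 0, 1, 0, 0, 30],
  [0, 0, 0, 2, 0, 0, 30],
  [0, 0, 0, 3, 0, 0, 30],
])

```text
t: 16.8
eef_pos: [0.4846, 0.2697, 0.01]
tool_rot: [0.0, 0.78, 0.626, 0.0]
contact_force: [-0.1, -4.7, -1.0]
gripper_width: 0.352
grasp_force: 1.9
```

jog_arm([
  [0, 0, 0, 1, 0, 0, 30],
  [0, 0, 0, 2, 0, 0, 30],
  [0, 0, 0, 3, 0, 0, 30],
])

```text
t: 17.18
eef_pos: [0.4852, 0.2726, 0.0099]
tool_rot: [0.0, 0.78, 0.626, 0.0]
contact_force: [1.4, -2.8, -1.4]
gripper_width: 0.347
grasp_force: 1.9
```

jog_arm([
  [0, 0, 0, 1, 0, 0, 30],
  [0, 0, 0, 2, 0, 0, 30],
  [0, 0, 0, 3, 0, 0, 30],
])

```text
t: 17.55
eef_pos: [0.4859, 0.2756, 0.01]
tool_rot: [0.0, 0.78, 0.626, 0.0]
contact_force: [0.6, -3.9, -1.1]
gripper_width: 0.351
grasp_force: 1.9
```

jog_arm([
  [0, 0, 0, 1, 0, 0, 30],
  [0, 0, 0, 2, 0, 0, 30],
  [0, 0, 0, 3, 0, 0, 30],
])

```text
t: 17.92
eef_pos: [0.4865, 0.2785, 0.01]
tool_rot: [-0.0, 0.78, 0.626, 0.0]
contact_force: [1.1, -3.2, -1.5]
gripper_width: 0.351
grasp_force: 1.9
```

jog_arm([
  [0, 0, 0, 1, 0, 0, 30],
  [0, 0, 0, 2, 0, 0, 30],
  [0, 0, 0, 3, 0, 0, 30],
])

```text
t: 18.3
eef_pos: [0.4872, 0.2814, 0.01]
tool_rot: [0.0, 0.78, 0.626, 0.0]
contact_force: [0.8, -3.8, -0.8]
gripper_width: 0.353
grasp_force: 1.8
```

jog_arm([
  [0, 0, 0, 1, 0, 0, 30],
  [0, 0, 0, 2, 0, 0, 30],
  [0, 0, 0, 3, 0, 0, 30],
])

```text
t: 18.68
eef_pos: [0.4877, 0.2832, 0.0098]
tool_rot: [0.0, 0.78, 0.626, -0.001]
contact_force: [0.9, -6.7, -0.8]
gripper_width: 0.351
grasp_force: 3.5
```

It met the stop: the force jumped from about 3.7 N to 6.7 N. I'll press gently in small steps towards about 13.5 N.

jog_arm([
  [0, 0, 0, 0.5, 0, 0, 30],
  [0, 0, 0, 1, 0, 0, 30],
  [0, 0, 0, 1.5, 0, 0, 30],
  [0, 0, 0, 2, 0, 0, 30],
  [0, 0, 0, 2, 0, 0, 30],
])

```text
t: 19.3
eef_pos: [0.4879, 0.2835, 0.0097]
tool_rot: [0.001, 0.78, 0.626, -0.001]
contact_force: [0.8, -10.0, 1.5]
gripper_width: 0.349
grasp_force: 4.7
```

```bash
python3 st.py
```

```text
bench [-68.67     0.4176] z 0.00971985040095404 Fpush [ 9.5495 -2.9419  1.5202] t 19.3
```

jog_arm([
  [0, 0, 0, 0.5, 0, 0, 30],
  [0, 0, 0, 1, 0, 0, 30],
  [0, 0, 0, 1.5, 0, 0, 30],
  [0, 0, 0, 2, 0, 0, 30],
  [0, 0, 0, 2, 0, 0, 30],
])

```text
t: 19.92
eef_pos: [0.4883, 0.2842, 0.0097]
tool_rot: [0.001, 0.781, 0.625, -0.002]
contact_force: [0.4, -13.3, 2.9]
gripper_width: 0.349
grasp_force: 6.1
```

```bash
python3 st.py
```

```text
bench [-67.9301   0.1846] z 0.009685226387384133 Fpush [12.922  -3.2765  2.839 ] t 19.925
```

jog_arm([
  [0, 0, 0, 0.5, 0, 0, 30],
  [0, 0, 0, 1, 0, 0, 30],
  [0, 0, 0, 1.3, 0, 0, 30],
  [0, 0, 0, 1.3, 0, 0, 30],
  [0, 0, 0, 1.3, 0, 0, 30],
])

```text
t: 20.55
eef_pos: [0.4885, 0.2846, 0.0097]
tool_rot: [0.001, 0.781, 0.625, -0.003]
contact_force: [-1.1, -14.4, 4.6]
gripper_width: 0.35
grasp_force: 7.1
```

```bash
python3 st.py
```

```text
bench [-67.5328   0.0924] z 0.009657545513916826 Fpush [14.3442 -2.0707  4.5477] t 20.55
```

jog_arm([
  [0, 0, 0, 0.5, 0, 0, 30],
  [0, 0, 0, 1, 0, 0, 30],
  [0, 0, 0, 1.5, 0, 0, 30],
  [0, 0, 0, 1.5, 0, 0, 30],
  [0, 0, 0, 1.5, 0, 0, 30],
  [0, 0, 0, 1.5, 0, 0, 30],
])

```text
t: 21.3
eef_pos: [0.4888, 0.2851, 0.0096]
tool_rot: [0.002, 0.781, 0.625, -0.003]
contact_force: [-2.2, -16.3, 5.7]
gripper_width: 0.351
grasp_force: 8.0
```

```bash
python3 st.py
```

```text
bench [-66.9702  -0.071 ] z 0.009621772460445464 Fpush [16.418  -1.3836  5.6155] t 21.3
```

About 12.5 N above sliding, of which some is extra friction from the slight downward load. By both force and position the pad is in about 2 to 4 mm. I'll back straight off.

jog_arm([
  [0, 0, 0, -3, 0, 0, 30],
  [0, 0, 0, -6, 0, 0, 30],
  [0, 0, 0, -10, 0, 0, 30],
  [0, 0, 0, -20, 0, 0, 30],
  [0, 0, 0, -35, 0, 0, 30],
  [0, 0, 0, -55, 0, -30, 30],
  [0, 0, 0, -100, 0, -60, 30],
  [0, 0, 0, -150, 0, -80, 30],
  [0, 0, 0, -150, 0, -80, 30],
  [0, 0, 0, -150, 0, -80, 30],
])

```text
t: 22.55
eef_pos: [0.4569, 0.1446, 0.09]
tool_rot: [-0.0, 0.78, 0.626, 0.0]
contact_force: [1.3, 0.6, -0.6]
gripper_width: 0.354
grasp_force: 0.0
```

Run:
```python
from h import *
o=cur()[0];print(o["t"],wb(o["eef_pos"]),o["contact_force"])
p=bot.read_camera("top");im=p["pixels"];hsv=cv2.cvtColor(im,cv2.COLOR_RGB2HSV)
m=cv2.inRange(hsv,(100,120,50),(125,255,255));m[:, :200]=0;m[:,320:]=0;m[:215]=0;m[300:]=0
W=np.array([ray(p,q,.018)[:2] for q in np.argwhere(m>0)[:,::-1]])
b=np.array([wb(w) for w in W]);print(b.min(0),b.max(0),cv2.minAreaRect((W*1000).astype(np.float32)))
save({"pixels":cv2.resize(im[195:305,140:320],None,fx=4,fy=4,interpolation=cv2.INTER_CUBIC)},"f1")
```

```text
22.55 [-211.0793    0.633 ] [ 1.3122  0.6133 -0.5961]
[-58.2979 -29.7142] [-1.1621 31.6592] ((495.8323669433594, 321.6340026855469), (56.49006271362305, 61.234920501708984), 76.59312438964844)
```

View pics/f1.png

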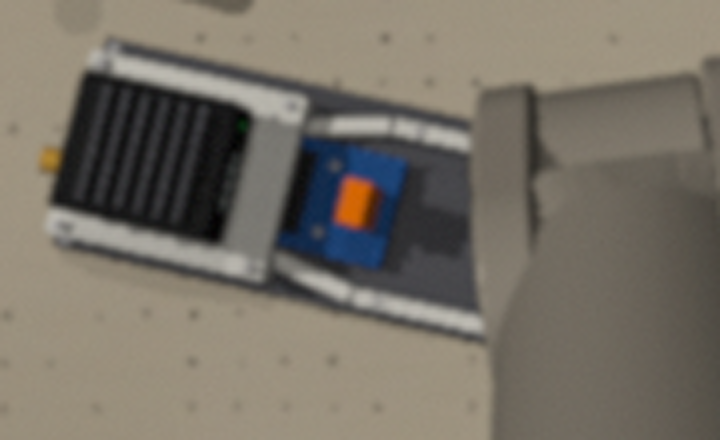

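The carrier sits straight in the tunnel. Its rear edge is at about bench x = -58, so the front is at about 82 mm. The tab is outside at crop position (355,203), and the gripper is clear.

```bash
python3 -c "
from station import bot
print(bot.hand_in())"
```

```text
the job is handed in; nothing more can be done
None
```

I slid the carrier into the tunnel, pressed it about 12.5 N past its sliding force (some of that was extra friction), let go and handed the job in at about 22.6 s. I estimate the stop pad is in about 2 to 4 mm, but I couldn't measure it directly and the hand-in returned no verdict.

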